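# Seat the filter drawer and start its lock bolt

## Task

Push the open filter drawer of the white filter unit fully home until it clicks into its detent. Then start the hex lock bolt on top of the unit: turn it backward (counterclockwise from above) until it drops into its thread, and from there turn it one full turn forward (clockwise). Finish while still gripping the bolt head with the started bolt at rest, and leave the things standing around where they are.

Things in the scene. Friction and masses are not known exactly. Their poses are not given: they have to be found in the camera images.
- filter_unit: white filter unit fixed on the bench, 100 (x) x 116 (y) x 64 mm high, blue outlet at the back. Origin: centre of its underside; its -x side is the front with the drawer, z up. A steel threaded boss, 32 mm across, stands in the middle of its top, upper face 74 mm above the bench; the bolt stands upright in it on the unit's z axis. It may stand turned up to 0.4 rad
- filter_drawer (a joint): opening of the drawer in m: 0 fully home, grows as it comes out along the unit's -x; starts 0.028 to 0.050. It slides with about 1.2 N friction; over the last 10 mm a sprung detent ball needs a few newtons more (under 6 N), and past about 5 mm it pulls the drawer in and keeps it at 0
- drawer_pull (a point): centre of the front face of the black pull bar (50 mm wide, 14 mm high, 10 mm out) on the blue drawer front, 44 mm above the bench; moves with the drawer. At home it is 70 mm in front of the bolt axis. The blue front is 112 mm wide, 8 to 58 mm above the bench; pushing bar or front along the unit's +x shuts the drawer
- lock_bolt: the steel hex bolt: head 24 mm across flats, 28 mm across corners, 22 mm high, on a coarse threaded shank 18 mm thick (pitch 5 mm). Its z is the bolt axis, up; its own +y and -y faces, and those 60 and 120 degrees round, are the flats. A spring (about 4 N) and its weight pull it down; a tight grip can hold it up at turns of 0 to -0.8 rad, it then drops when the grip is loosened
- bolt_head (a point): centre of the hex head, on the bolt axis. Height over the unit's underside: 109 mm minus 0.8 mm per rad of bolt_turn before the drop, 104 mm minus 0.8 mm per rad after it (99 mm when started by one turn), with up to 1 mm of play upward. 24 mm of shank show under the head at first
- bolt_mark (a point): outer end of the red paint stripe on the head's top; the stripe points from the axis along the bolt's own -x. At joint value 0 it points to the drawer side (the unit's -x)
- bolt_turn (a joint): turn of the bolt in rad, grows forward (clockwise from above). Starts 0.5 to 1.9. Turned backward the bolt climbs 0.8 mm per rad; at 0 its thread end comes free and it drops 5 mm; backward it stops at -0.8. Turned forward from there it sinks 0.8 mm per rad; one turn from the drop is 6.28. Turned forward before the drop it binds at about 2.6. Takes about 0.03 N m
- bottle_mid: bystander: squat white bottle 55 x 55 x 44 mm, origin at centre of underside
- petri_dish: bystander: round dish with red-brown filling, 61 mm across, 14 mm high, origin at centre of underside
- timer: bystander: white bench timer 62 x 66 x 18 mm, origin at centre of underside
- tape_roll: bystander: tan tape roll lying flat, 61 mm across, 25 mm high, origin at centre of underside
- tip_rack: bystander: yellow tip rack 88 x 126 x 36 mm, origin at centre of underside
- wash_bottle: bystander: white wash bottle with red cap, 66 x 95 x 160 mm, origin at centre of underside
Things that resemble listed ones, but are neither listed nor needed, are in the scene too. There is more than one size of the filter_unit; the one meant has the size given above.

How it is judged:
By the outcome, as a careful person would: the job done as asked, in the order asked, and still so for the second after the job is handed in, while the arm keeps its last pose, push and grip.
It also fails if it takes over 72 s, if anything falls off the work surface, if the arm or the gripper's body presses on something with over 40 N, if the wrist force passes 120 N, or if a joint passes its speed limit or range.

## Robot

A 7-joint arm with a two-finger parallel gripper is mounted at the origin on a cart in front of the work surface, level with it; the furniture and walls round the work are solid. World frame = base frame: x ahead of the robot, y to its left, z up, the work surface at z = 0. Lengths are in m, angles in rad, forces in N, time in s.
With the tool pointing down it reaches from about 0.4 to 0.85 m from the base axis. Payload 4.5 kg.
Tool frame: the origin (TCP) lies midway between the tips of the shut fingers; the grasp point (between the pads) lies 19 mm behind it; z points along the fingers, y is the line along which they close (so a half turn about z gives the same grasp; the last joint's range is limited). The gripper opens to 88 mm and grips with 3 to 60 N. Pads are 18 mm wide; open, the fingers measure 123 mm over their backs; the gripper's body (75 mm by 187 mm) begins 45 mm behind the grasp point.
Start: joints at [-1.297, 0.689, -0.195, 1.565, 0.157, 0.902, -0.215], TCP at [0.148, 0.607, 0.239] pointing down, gripper open.
Joint ranges: [-3.01, 3.01], [-0.46, 2.08], [-1.47, 1.51], [0.13, 2.56], [-1, 4.14], [0.04, 2.09], [-2.66, 2.66]. Speed limits (rad/s): [2.57, 2.57, 3.14, 3.14, 3.14, 3.14, 3.14].

## Interface

Orientations are given as a unit quaternion [x, y, z, w].
In Python, from plant import r gives the robot as it stands. The module is installed in compiled form; this text tells all that it offers.
- The arm moves only by the tool step_arm, never from a script. Its argument "series" is a list of rows, each a list of 7 numbers: the shift along the world's x, y, z in mm, then the turn, a rotation vector about the world's x, y, z in rad, then the closure, from 0 (fully open) to 1 (shut). A call has 1 to 20 rows; each row shifts and turns the commanded pose from where the row before left it; what a row does not reach is not made up. A row lasts 1/10 s, in which the tool goes at most 50 mm and 8.59 degrees, less where a joint would pass 70% of its speed; a pose out of reach is approached as far as the arm can. A call is refused whole if a number of a shift passes 50 or a number of a turn 0.15, either way. A call with a gripper value outside its range is refused whole. The fingers move at their own pace and stop on an object; "force" is the grip in N (left out, the last holds). Time passes only in rows, so rows that do not move let the fingers close. It gives the time, the measured TCP pose, the force, the opening and the grip force at its end, in the units of the state.
- r.get_state(): the state, without advancing time (a new reading comes with each control period).
- r.snapshot(name): name is "scene" or "top" or "wrist"; returns (picture, depth): 400x640x3 uint8, blue, green, red; 400x640 float32, m along the optical axis (not along the pixel's ray), 0 where there is no reading.
- r.get_calibration(name): a dict with "intrinsics" (3x3 intrinsics, pixels), "pose" (4x4, takes a point from camera to world coordinates). Camera axes: x right, y up, looking along -z (the intrinsics and any distortion apply to the point x, -y, -z); pixel columns grow to the right and rows downward; lengths in m; the calibration is good to about 2 mm. A picture is of the moment at which its call begins: read the wrist's pose just before it. get_calibration takes no time and is no camera call; for the wrist camera it gives the pose at the moment of the call.
- r.finish_job(): hands the job in; it is judged then, once.
The state is a dict: "clock": time; "q": joint angles; "qd": joint speeds; "joint_torque": joint torques, N m; "tool_pos": TCP position; "eef_rot": TCP orientation; "contact_force": force on the tool from outside, world axes, zero at the start; "moment": the same for the moment, N m; "opening": opening from 0.0 (shut) to 1.0 (fully open); "finger_force": force on a finger pad.
Only numpy, scipy, OpenCV 4.12 (cv2) and the standard library are available. Lean on these libraries where they do the work, as an engineer would, in place of code of your own. Each camera call takes 0.05 s, during which the arm holds its last target. There are 200 camera calls.

## Working session

There is one attempt and no reset: what is moved stays moved. The work goes in short steps, Python scripts to look and compute and a tool call to move; the robot and the scene stay as the last step left them, time stands still between calls to the robot, and variables do not carry over. Pictures are saved under pics/ and viewed, at most 10 in all, crops included, and the job is handed in when it is done.

Besides the shell and the picture viewer there is one more tool, called as name([rows], argument=value, ...), one row to a line, values as JSON. step_arm: Moves the arm, as the interface text tells. Its arguments: {"type":"object","properties":{"series":{"type":"array"},"force":{"type":"number"}},"required":["series"]}

```bash
mkdir -p pics
python3 - <<'E'
from plant import r
import cv2,numpy as np
np.set_printoptions(precision=4,suppress=True)
for n in ("scene","top"):
    p,d=r.snapshot(n); cv2.imwrite(f"pics/{n}0.png",p); np.save(f"{n}0.npy",d)
    c=r.get_calibration(n); print(n,{k:np.array(v) if k!='x' else v for k,v in c.items()})
print(r.get_state())
E
```

```text
scene {'intrinsics': array([[508.0222,   0.    , 317.5504],
       [  0.    , 508.0222, 197.8101],
       [  0.    ,   0.    ,   1.    ]]), 'pose': array([[ 0.645 ,  0.5094, -0.5696, -0.136 ],
       [-0.764 ,  0.4155, -0.4936, -0.6713],
       [-0.0148,  0.7536,  0.6572,  0.9038],
       [ 0.    ,  0.    ,  0.    ,  1.    ]])}
top {'intrinsics': array([[390.6222,   0.    , 321.9563],
       [  0.    , 390.6222, 194.4077],
       [  0.    ,   0.    ,   1.    ]]), 'pose': array([[ 0.0039,  0.9807, -0.1954,  0.3274],
       [-0.9997, -0.0004, -0.0224, -0.0749],
       [-0.022 ,  0.1954,  0.9805,  1.2572],
       [ 0.    ,  0.    ,  0.    ,  1.    ]])}
{'clock': 0.1, 'q': array([-1.2972,  0.6899, -0.1945,  1.5662,  0.1573,  0.9026, -0.2151]), 'qd': array([-0.0002, -0.0034,  0.0008, -0.0023, -0.0005, -0.0004, -0.0003]), 'joint_torque': array([ -0.0028, -52.8499,  -1.2716, -15.3837,  -0.0526,   0.002 ,
         0.    ]), 'tool_pos': array([0.1484, 0.6065, 0.238 ]), 'eef_rot': array([ 0.1196,  0.9928, -0.0008, -0.    ]), 'contact_force': array([ 0.2218,  0.696 , -0.1972]), 'moment': array([ 0.01  ,  0.0162, -0.0706]), 'finger_force': 0.0, 'opening': 0.9990147161067497}
```

View pics/scene0.png

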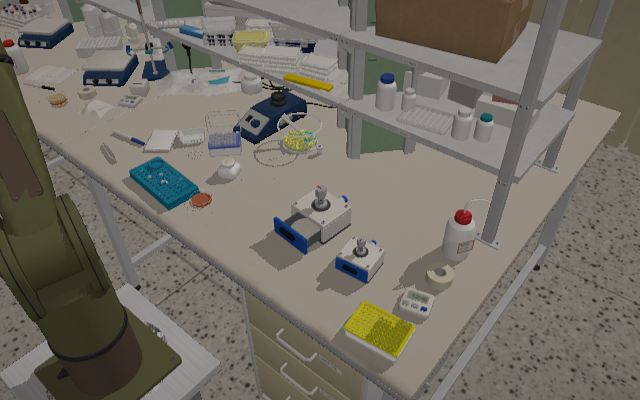

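View pics/top0.png

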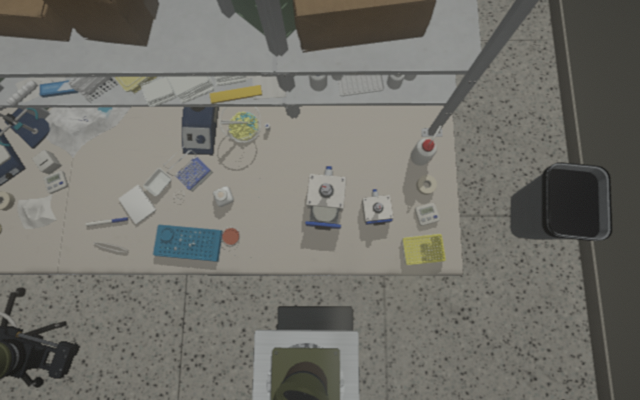

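Scene view: the larger unit with an open drawer has its bolt at about (321,192), with the smaller lookalike at (361,250). In the top view, the large unit's bolt is at (326,190) and its open drawer front at (322,224). Next I measure its pose from depth.

```bash
cat > h.py <<'E'
import numpy as np,cv2
from plant import r
np.set_printoptions(precision=4,suppress=True)
def cloud(d,c):
    K=np.array(c["intrinsics"]);T=np.array(c["pose"])
    v,u=np.mgrid[:d.shape[0],:d.shape[1]]
    P=np.stack([(u-K[0,2])/K[0,0]*d,-(v-K[1,2])/K[1,1]*d,-d],-1)
    W=P@T[:3,:3].T+T[:3,3]; W[d==0]=np.nan; return W
def proj(p,c):
    K=np.array(c["intrinsics"]);T=np.array(c["pose"])
    q=(np.asarray(p)-T[:3,3])@T[:3,:3]
    return np.stack([K[0,2]+K[0,0]*q[...,0]/-q[...,2],K[1,2]-K[1,1]*q[...,1]/-q[...,2]],-1)
E
python3 - <<'E'
from h import *
for n in ("scene","top"):
    W=cloud(np.load(n+"0.npy"),r.get_calibration(n))
    box=(slice(170,260),slice(265,360)) if n=="scene" else (slice(160,235),slice(295,350))
    if n=="top": print("bolt",W[186:195:2,326],W[180:200:4,312])
    else: print(W[188:196:2,321], "front",W[232,290])
    P=W[box].reshape(-1,3); 
    t=P[abs(P[:,2]-.064)<.004]; print(n,len(t)); 
    rc=cv2.minAreaRect(t[:,:2].astype(np.float32)*1000); print(rc)
    b=P[(P[:,2]>.1)&(P[:,2]<.14)]; print("head",len(b),b.mean(0),b.min(0),b.max(0))
    f=P[(P[:,2]>.05)&(P[:,2]<.06)]; print("z50-60",f[:, :2].min(0),f[:,:2].max(0),len(f))
W=cloud(np.load("top0.npy"),r.get_calibration("top"))
for u,v in[(325,85),(325,100),(400,95),(470,90),(325,40),(460,90),(425,145),(377,208),(223,196),(231,237)]: print(u,v,W[v,u])
E
```

```text
[[ 0.5776 -0.0644  0.1181]
 [ 0.5727 -0.0685  0.1172]
 [ 0.5704 -0.0704  0.1134]
 [ 0.5697 -0.0708  0.1078]] front [ 0.4675 -0.0596  0.0508]
scene 1048
((546.1062622070312, -113.888916015625), (222.3554229736328, 160.84913635253906), 87.66777801513672)
head 117 [ 0.5728 -0.0655  0.1135] [ 0.5623 -0.0765  0.1008] [ 0.5907 -0.0505  0.1224]
z50-60 [ 0.4554 -0.2355] [0.6312 0.0022] 413
bolt [[ 0.5799 -0.0609  0.1186]
 [ 0.5736 -0.0609  0.1195]
 [ 0.5682 -0.0609  0.1159]
 [ 0.5653 -0.0607  0.1004]
 [ 0.5649 -0.0604  0.0716]] [[ 0.6122 -0.0161  0.0604]
 [ 0.5983 -0.0164  0.0647]
 [ 0.585  -0.0166  0.067 ]
 [ 0.5726 -0.0167  0.0652]
 [ 0.5601 -0.0167  0.0641]]
top 945
((548.0179443359375, -55.43562316894531), (115.49496459960938, 159.24627685546875), 84.04356384277344)
head 64 [ 0.5758 -0.0585  0.1174] [ 0.5645 -0.0699  0.1003] [ 0.5894 -0.0459  0.1235]
z50-60 [ 0.4583 -0.1168] [0.6288 0.0047] 175
325 85 [ 0.8565 -0.0587  0.2151]
325 100 [ 0.8184 -0.0585  0.1974]
400 95 [ 0.8309 -0.2754  0.2009]
470 90 [ 1.3158 -0.8429 -0.7596]
325 40 [ 0.8575 -0.0618  0.4358]
460 90 [ 0.7798 -0.4013  0.3343]
425 145 [ 0.7055 -0.3598  0.1226]
377 208 [ 0.5188 -0.2151  0.0857]
223 196 [0.5636 0.2671 0.0465]
231 237 [0.4374 0.2459 0.0042]
```

step_arm([
  [25,-30,5,0,0,0,0],
  [25,-30,5,0,0,0,0],
  [25,-30,5,0,0,0,0],
  [25,-30,5,0,0,0,0],
  [25,-30,5,0,0,0,0],
  [25,-30,5,0,0,0,0],
  [25,-30,5,0,0,0,0],
  [25,-30,5,0,0,0,0],
  [25,-30,5,0,0,0,0],
  [25,-30,5,0,0,0,0],
  [8,-45,0,0,0,0,0],
  [8,-45,0,0,0,0,0],
  [8,-45,0,0,0,0,0],
  [8,-45,0,0,0,0,0],
  [8,-45,0,0,0,0,0],
  [8,-45,0,0,0,0,0],
  [8,-45,0,0,0,0,0],
  [4,-35,0,0,0,0,0],
  [0,-10,0,0,0,0,0],
  [0,0,0,0,0,0,0],
])

```text
clock: 2.1
tool_pos: [0.458, -0.0542, 0.2884]
eef_rot: [0.121, 0.993, -0.0, -0.0]
contact_force: [-0.5, 0.4, 0.6]
opening: 0.999
finger_force: 0.0
```

Run:
```python
from h import *
c=r.get_calibration("wrist"); p,d=r.snapshot("wrist"); cv2.imwrite("pics/w1.png",p); np.save("w1.npy",d); np.save("w1T.npy",c["pose"]);print(c)
s=r.get_state();print(s['q'],s['tool_pos'],s['eef_rot'])
```

```text
{'intrinsics': array([[285.1965,   0.    , 319.8493],
       [  0.    , 285.1965, 196.1333],
       [  0.    ,   0.    ,   1.    ]]), 'pose': array([[ 0.2401, -0.9254, -0.2933,  0.3823],
       [ 0.9707,  0.2289,  0.0725, -0.0346],
       [ 0.0001, -0.3021,  0.9533,  0.4336],
       [ 0.    ,  0.    ,  0.    ,  1.    ]])}
[ 0.1737  0.4104 -0.2313  1.9706  0.1298  0.7751  1.1987] [ 0.4581 -0.0523  0.2886] [ 0.1198  0.9928  0.0004 -0.0003]
```

View pics/w1.png

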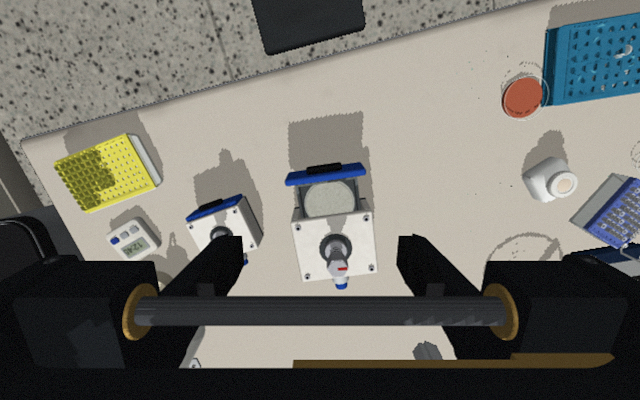

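Wrist view: the unit is in the middle, its top spanning about (290–375, 212–280). The open drawer front is at (325,175), the bolt head at about (338,268), and the red stripe points right in the image.

Run:
```python
from h import *
c=r.get_calibration("wrist"); T=np.load("w1T.npy"); c["pose"]=T
p=cv2.imread("pics/w1.png"); d=np.load("w1.npy"); W=cloud(d,c)
b,g,rr=[p[...,i].astype(int) for i in range(3)]
v,u=np.mgrid[:400,:640]; reg=(u>280)&(u<385)&(v>150)&(v<290)
Z=W[...,2]
blue=reg&(b>g+50)&(b>rr+60)&(v<200)
P=W[blue]; print("blue z",np.percentile(P[:,2],[2,50,98]))
t=P[P[:,2]>.053]; rc=cv2.minAreaRect((t[:,:2]*1000).astype(np.float32)); print("front",rc, cv2.boxPoints(rc))
# top: boss annulus + white body
wh=reg&(abs(Z-.064)<.005)&(v>205)
k=cv2.connectedComponents(wh.astype(np.uint8))[1]; k=k==np.bincount(k[k>0]).argmax()
t=W[k]; print("z",np.median(t[:,2])); rc=cv2.minAreaRect((t[:,:2]*1000).astype(np.float32)); print("top",rc,cv2.boxPoints(rc))
hd=reg&(Z>.105)&(Z<.135); print("head z",np.percentile(Z[hd],[5,50,95]))
red=reg&(rr>g+70)&(rr>b+70); print("red px",u[red].mean(),v[red].mean(),u[red].min(),u[red].max(),v[red].min(),v[red].max(),W[red].mean(0))
top=hd&(Z>.113); print("headtop",W[top].mean(0),W[top].min(0),W[top].max(0),top.sum())
blk=reg&(b<50)&(rr<50)&(g<50)&(v<185)&(u>300)&(u<350); print("pull",np.percentile(W[blk],[5,50,95],axis=0))
cv2.imwrite("pics/w1z.png",cv2.resize(p[150:295,270:400],None,fx=4,fy=4,interpolation=cv2.INTER_CUBIC))
```

```text
blue z [nan nan nan]
front ((473.9380187988281, -50.58314895629883), (108.56205749511719, 9.515867233276367), 84.33052825927734) [[ 463.841  -104.1286]
 [ 473.3103 -105.0687]
 [ 484.0351    2.9623]
 [ 474.5658    3.9024]]
z 0.06317973538428653
top ((578.0191040039062, -61.14342498779297), (115.99858093261719, 99.98109436035156), 84.53103637695312) [[ 522.7284 -114.1143]
 [ 622.2544 -123.6431]
 [ 633.3098   -8.1726]
 [ 533.7838    1.3563]]
head z [0.1073 0.1171 0.1186]
red px 342.1578947368421 268.42105263157896 338 346 267 269 [ 0.5791 -0.0543  0.118 ]
headtop [ 0.5769 -0.061   0.1172] [ 0.5648 -0.0744  0.1131] [ 0.5908 -0.0478  0.1194] 302
pull [[ 0.4583 -0.0708  0.0418]
 [ 0.463  -0.0492  0.0496]
 [ 0.4691 -0.0279  0.051 ]]
```

View pics/w1z.png

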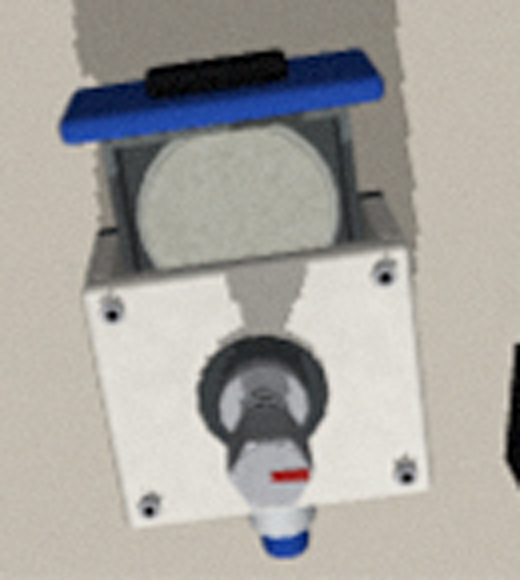

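step_arm([
  [-19,5,-20,0,0,0.145,1],
  [0,0,-35,0,0,0,1],
  [0,0,-35,0,0,0,1],
  [0,0,-35,0,0,0,1],
  [0,0,-35,0,0,0,1],
  [0,0,-30,0,0,0,1],
  [0,0,-25,0,0,0,1],
  [0,0,-20,0,0,0,1],
  [0,0,-15,0,0,0,1],
  [0,0,0,0,0,0,1],
  [0,0,0,0,0,0,1],
], force=20)

```text
clock: 3.25
tool_pos: [0.4412, -0.0461, 0.0402]
eef_rot: [0.046, 0.999, 0.001, -0.001]
contact_force: [0.1, 1.3, 0.5]
opening: 0.021
finger_force: 0.0
```

step_arm([
  [5,-0.5,0,0,0,0,1],
  [5,-0.5,0,0,0,0,1],
  [5,-0.5,0,0,0,0,1],
  [5,-0.5,0,0,0,0,1],
  [5,-0.5,0,0,0,0,1],
  [5,-0.5,0,0,0,0,1],
  [5,-0.5,0,0,0,0,1],
  [5,-0.5,0,0,0,0,1],
  [4,-0.4,0,0,0,0,1],
  [4,-0.4,0,0,0,0,1],
])

```text
clock: 4.25
tool_pos: [0.4878, -0.0529, 0.0399]
eef_rot: [0.047, 0.999, -0.0, -0.003]
contact_force: [-8.2, 2.4, 5.8]
opening: 0.005
finger_force: 3.8
```

step_arm([
  [2,-0.2,0,0,0,0,1],
  [2,-0.2,0,0,0,0,1],
  [2,-0.2,0,0,0,0,1],
  [2,-0.2,0,0,0,0,1],
])

```text
clock: 4.65
tool_pos: [0.4949, -0.0536, 0.0398]
eef_rot: [0.047, 0.999, -0.0, -0.003]
contact_force: [-2.2, -0.2, 1.8]
opening: 0.005
finger_force: 1.2
```

step_arm([
  [2,-0.2,0,0,0,0,1],
  [2,-0.2,0,0,0,0,1],
  [0,0,0,0,0,0,1],
])

```text
clock: 4.95
tool_pos: [0.4977, -0.0539, 0.0398]
eef_rot: [0.047, 0.999, -0.0, -0.005]
contact_force: [-7.8, 1.0, 5.4]
opening: 0.006
finger_force: 3.9
```

step_arm([
  [1.5,-0.1,0,0,0,0,1],
  [0,0,0,0,0,0,1],
])

```text
clock: 5.15
tool_pos: [0.4977, -0.0539, 0.0397]
eef_rot: [0.047, 0.999, -0.0, -0.006]
contact_force: [-10.6, 2.7, 8.3]
opening: 0.003
finger_force: 5.1
```

step_arm([
  [-10,1,0,0,0,0,1],
  [-10,1,5,0,0,0,1],
  [0,0,35,0,0,-0.14,1],
  [0,0,40,0,0,-0.14,1],
  [0,0,40,0,0,-0.14,0],
  [10,0,40,0,0,-0.14,0],
  [20,-2,10,0,0,-0.14,0],
  [20,-2,0,0,0,-0.14,0],
  [20,-2,0,0,0,-0.14,0],
  [20,-2,0,0,0,-0.14,0],
  [10,-1,0,0,0,-0.14,0],
  [0,0,0,0,0,-0.14,0],
  [0,0,0,0,0,-0.14,0],
  [0,0,0,0,0,-0.14,0],
  [0,0,0,0,0,0,0],
  [0,0,0,0,0,0,0],
])

```text
clock: 6.75
tool_pos: [0.5827, -0.0611, 0.2103]
eef_rot: [0.774, 0.633, 0.001, -0.0]
contact_force: [0.3, -0.0, 0.3]
opening: 1.001
finger_force: 0.0
```

```bash
cat > look.py <<'E'
from h import *
import sys
n=sys.argv[1]; c=r.get_calibration("wrist"); p,d=r.snapshot("wrist")
cv2.imwrite(f"pics/{n}.png",p); s=r.get_state()
q=s['eef_rot']; print(s['clock'],s['q'],s['tool_pos'],"tooly",2*np.arctan2(q[1],q[0])-np.pi/2)
W=cloud(d,c);Z=W[...,2]
near=np.hypot(W[...,0]-.578,W[...,1]+.061)<.025
top=near&(Z>float(sys.argv[2])-.004)&(Z<float(sys.argv[2])+.004)
print("top",top.sum(),np.nanmedian(W[top],0),W[top].min(0),W[top].max(0))
b,g,rr=[p[...,i].astype(int) for i in range(3)]
red=near&(rr>g+50)&(rr>b+50)
uv=np.argwhere(red)[:,::-1]
P=W[red]; z=np.median(P[:,2]); print("red",len(P),P.mean(0))
# stripe ends on plane z
K=np.array(c["intrinsics"]);T=np.array(c["pose"])
ray=np.c_[(uv[:,0]-K[0,2])/K[0,0],-(uv[:,1]-K[1,2])/K[1,1],-np.ones(len(uv))]@T[:3,:3].T
zt=np.median(W[top][:,2]); X=T[:3,3]+ray*((zt-T[2,3])/ray[:,2])[:,None]
m=X[:,:2].mean(0); w,V=np.linalg.eigh(np.cov((X[:,:2]-m).T)); a=np.arctan2(V[1,1],V[0,1])
C=np.array([.578,-.061]); rad=np.arctan2(*(m-C)[::-1])
if np.cos(a-rad)<0:a+=np.pi
print("zt",zt,"stripe mean",m,"axis ang",a,"radial ang",rad,"turn(axis,radial)",(np.pi-.0955-a)%(2*np.pi),(np.pi-.0955-rad)%(2*np.pi))
vis=proj(np.array([.578,-.061,zt]),c);print("px",vis)
x,y=[int(i) for i in vis];cv2.imwrite(f"pics/{n}z.png",cv2.resize(p[max(0,y-60):y+60,max(0,x-80):x+80],None,fx=5,fy=5,interpolation=cv2.INTER_CUBIC))
E
python3 look.py w2 .118
```

```text
6.8 [-0.0733  0.6766  0.1737  1.731  -0.1639  0.7468 -0.0177] [ 0.5826 -0.0611  0.2102] tooly -0.2009680472705353
top 627 [ 0.5781 -0.0603  0.1175] [ 0.5651 -0.0742  0.114 ] [ 0.5906 -0.0478  0.1197]
red 61 [ 0.5794 -0.0549  0.1181]
zt 0.11750090974402774 stripe mean [ 0.5793 -0.055 ] axis ang 1.4122851269466654 radial ang 1.3524572665325842 turn(axis,radial) 1.6338075266431278 1.693635387057209
px [314.0443 201.3502]
```

View pics/w2.png

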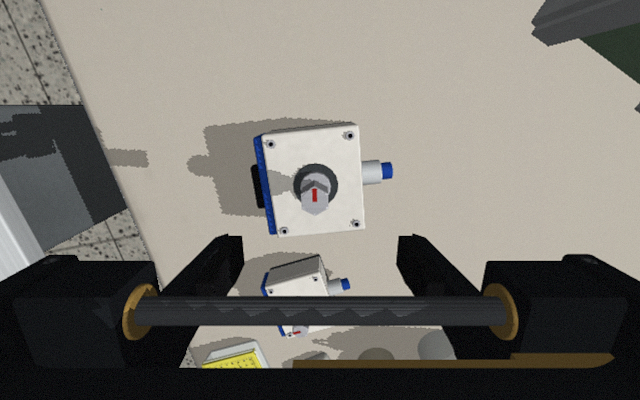

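The drawer is shut: the blue front at (263,185) sits flush against the white body, with the pull bar at (256,187). The stripe points down in the image from the bolt at (314,190), so bolt_turn is about 1.65. I'll descend and grip.

step_arm([
  [-4.5,0.3,-20,0,0,0.02,0],
  [0,0,-30,0,0,0,0],
  [0,0,-30,0,0,0,0.3],
  [0,0,-20,0,0,0,0.4],
  [0,0,-15,0,0,0,0.5],
  [0,0,-6,0,0,0,0.6],
  [0,0,0,0,0,0,0.6],
  [0,0,0,0,0,0,0.6],
], force=20)

```text
clock: 7.6
tool_pos: [0.5784, -0.061, 0.0897]
eef_rot: [0.769, 0.639, 0.002, -0.0]
contact_force: [0.0, 0.5, 0.5]
opening: 0.479
finger_force: 0.0
```

step_arm([
  [0,0,0,0,0,0,1],
  [0,0,0,0,0,0,1],
  [0,0,0,0,0,0,1],
  [0,0,0,0,0,0,1],
])

```text
clock: 8.0
tool_pos: [0.578, -0.0608, 0.0895]
eef_rot: [0.769, 0.639, 0.001, -0.001]
contact_force: [-0.4, 1.0, 2.3]
opening: 0.267
finger_force: 20.0
```

step_arm([
  [0,0,0.1,0,0,0.1,1],
  [0,0,0.1,0,0,0.14,1],
  [0,0,0.1,0,0,0.14,1],
  [0,0,0.1,0,0,0.14,1],
  [0,0,0.1,0,0,0.14,1],
  [0,0,0.1,0,0,0.14,1],
  [0,0,0.1,0,0,0.14,1],
  [0,0,0.1,0,0,0.14,1],
  [0,0,0,0,0,0,1],
])

```text
clock: 8.9
tool_pos: [0.5774, -0.061, 0.0894]
eef_rot: [0.331, 0.944, 0.001, -0.002]
contact_force: [-0.5, -0.6, -3.0]
opening: 0.271
finger_force: 20.0
```

```bash
python3 -c "
from h import *
s=r.get_state();q=s['eef_rot'];print(s['q'],s['tool_pos'],2*np.arctan2(q[1],q[0])-np.pi/2,s['contact_force'],s['moment'],s['opening'])"
```

```text
[ 0.1136  0.8446 -0.1498  1.8141  0.2289  0.5027  0.708 ] [ 0.5774 -0.061   0.0894] 0.8960045231462521 [-0.4635 -0.6494 -3.0276] [-0.0513  0.0394 -0.0672] 0.2708255538633063
```

step_arm([
  [0,0,0.2,0,0,0.14,1],
  [0,0,0.2,0,0,0.14,1],
  [0,0,0.1,0,0,0.14,1],
  [0,0,0.1,0,0,0.14,1],
  [0,0,0.1,0,0,0.14,1],
  [0,0,0.1,0,0,0.14,1],
  [0,0,0.1,0,0,0.14,1],
  [0,0,0.1,0,0,0.04,1],
  [0,0,0,0,0,0,1],
])

```text
clock: 9.8
tool_pos: [0.5771, -0.0616, 0.0902]
eef_rot: [-0.17, 0.985, -0.0, -0.002]
contact_force: [0.0, -1.9, -5.9]
opening: 0.27
finger_force: 20.0
```

```bash
python3 -c "
from h import *
s=r.get_state();q=s['eef_rot'];print(s['q'],s['tool_pos'],2*np.arctan2(q[1],q[0])-np.pi/2,s['contact_force'],s['moment'],s['opening'])"
```

```text
[ 0.2618  0.8687 -0.4122  1.8051  0.5795  0.5956  1.4006] [ 0.5771 -0.0616  0.0902] 1.9119545441601011 [ 0.0317 -1.8807 -5.8897] [-0.1966  0.0672  0.0561] 0.26961936244648615
```

step_arm([
  [0,0,0,0,0,0,0.5],
  [0,0,0,0,0,0,0.5],
  [0,0,0,0,0,0,0.4],
  [0,0,10,0,0,0,0.3],
  [0,0,30,0,0,0,0.3],
  [0,0,40,0,0,0,0.2],
  [0,0,40,0,0,0,0.2],
  [0,0,0,0,0,0,0.2],
  [0,0,0,0,0,0,0.2],
])

```text
clock: 10.7
tool_pos: [0.5784, -0.0608, 0.2123]
eef_rot: [-0.172, 0.985, -0.001, -0.0]
contact_force: [-0.2, 0.4, -0.3]
opening: 0.799
finger_force: 0.0
```

```bash
python3 look.py w3 .116
```

```text
10.75 [ 0.329   0.7056 -0.528   1.7198  0.454   0.8436  1.5123] [ 0.5775 -0.061   0.211 ] tooly 1.9157549630609063
top 600 [ 0.5779 -0.0614  0.1142] [ 0.5656 -0.0744  0.112 ] [ 0.5912 -0.0475  0.1165]
red 52 [ 0.5722 -0.0629  0.1148]
zt 0.11416501810559124 stripe mean [ 0.5724 -0.0628] axis ang -2.7963611765503087 radial ang -2.827339509522276 turn(axis,radial) 5.8424538301401014 5.873432163112069
px [319.2959 196.3271]
```

The bolt dropped: its top fell to 114.2 mm and the turn is about -0.43. Next is the first forward stroke.

step_arm([
  [0.3,0,-30,0,0,0,0.3],
  [0,0,-40,0,0,-0.02,0.4],
  [0,0,-30,0,0,0,0.5],
  [0,0,-18,0,0,0,0.6],
  [0,0,-7,0,0,0,0.6],
  [0,0,0,0,0,0,0.6],
  [0,0,0,0,0,0,1],
  [0,0,0,0,0,0,1],
  [0,0,0,0,0,0,1],
  [0,0,0,0,0,0,1],
], force=25)

```text
clock: 11.75
tool_pos: [0.5788, -0.0611, 0.0866]
eef_rot: [-0.162, 0.987, -0.0, -0.001]
contact_force: [0.8, -0.4, 0.6]
opening: 0.27
finger_force: 25.0
```

step_arm([
  [0,0,-0.1,0,0,-0.06,1],
  [0,0,-0.1,0,0,-0.14,1],
  [0,0,-0.1,0,0,-0.14,1],
  [0,0,-0.1,0,0,-0.14,1],
  [0,0,-0.1,0,0,-0.14,1],
  [0,0,-0.1,0,0,-0.14,1],
  [0,0,-0.1,0,0,-0.14,1],
  [0,0,-0.1,0,0,-0.14,1],
  [0,0,-0.1,0,0,-0.14,1],
  [0,0,-0.1,0,0,-0.14,1],
  [0,0,-0.1,0,0,-0.14,1],
  [0,0,-0.1,0,0,-0.14,1],
])

```text
clock: 12.95
tool_pos: [0.5782, -0.0625, 0.085]
eef_rot: [0.598, 0.802, 0.0, -0.0]
contact_force: [-0.5, -3.5, 0.2]
opening: 0.268
finger_force: 25.0
```

```bash
cat > st.py <<'E'
from h import *
s=r.get_state();q=s['eef_rot'];print(s['clock'],s['q'],s['tool_pos'],2*np.arctan2(q[1],q[0])-np.pi/2,s['contact_force'],s['moment'],s['opening'])
E
python3 st.py
```

```text
12.95 [ 0.0321  0.8507 -0.0054  1.8203  0.0071  0.4707  0.3114] [ 0.5782 -0.0625  0.085 ] 0.28917495096494394 [-0.5038 -3.4955  0.2127] [-0.7547 -0.0187  0.075 ] 0.26801009745836096
```

step_arm([
  [0,0.3,-0.1,0,0,-0.14,1],
  [0,0.3,-0.1,0,0,-0.14,1],
  [0,0.2,-0.1,0,0,-0.14,1],
  [0,0,-0.1,0,0,-0.14,1],
  [0,0,-0.1,0,0,-0.14,1],
  [0,0,-0.1,0,0,-0.14,1],
  [0,0,-0.1,0,0,-0.14,1],
  [0,0,-0.1,0,0,-0.14,1],
  [0,0,-0.1,0,0,-0.14,1],
  [0,0,-0.1,0,0,-0.14,1],
  [0,0,-0.1,0,0,-0.14,1],
  [0,0,-0.1,0,0,-0.14,1],
  [0,0,-0.1,0,0,-0.1,1],
  [0,0,0,0,0,0,1],
])

```text
clock: 14.35
tool_pos: [0.5768, -0.0616, 0.0833]
eef_rot: [0.999, 0.042, 0.0, 0.001]
contact_force: [-3.4, -4.3, 0.6]
opening: 0.268
finger_force: 25.0
```

```bash
python3 st.py
```

```text
14.35 [-0.2137  0.905   0.4292  1.8399 -0.6772  0.5459 -0.823 ] [ 0.5768 -0.0616  0.0833] -1.486509743663936 [-3.4214 -4.2681  0.5671] [-1.0852  0.7953 -0.0622] 0.2676074270414644
```

step_arm([
  [0,0,0,0,0,0,0.5],
  [0,0,0,0,0,0,0.4],
  [0,0,0,0,0,0,0.3],
  [0,0,30,0,0,0,0.2],
  [0,0,40,0,0,0.14,0.2],
  [0,0,40,0,0,0.14,0.2],
  [0,0,15,0,0,0.14,0.2],
  [0,0,0,0,0,0.14,0.2],
  [0,0,0,0,0,0.14,0.2],
  [0,0,0,0,0,0.14,0.2],
  [0,0,0,0,0,0.14,0.2],
  [0,0,0,0,0,0.14,0.2],
  [0,0,0,0,0,0.14,0.2],
  [0,0,0,0,0,0.14,0.2],
  [0,0,0,0,0,0.14,0.2],
  [0,0,0,0,0,0.14,0.2],
  [0,0,0,0,0,0.14,0.2],
  [0,0,0,0,0,0.14,0.2],
  [0,0,0,0,0,0.14,0.2],
  [0,0,0,0,0,0.14,0.2],
])

```text
clock: 16.35
tool_pos: [0.5784, -0.0596, 0.2086]
eef_rot: [0.393, 0.919, 0.001, -0.001]
contact_force: [0.8, 0.4, 1.0]
opening: 0.797
finger_force: 0.0
```

step_arm([
  [0,0,0,0,0,0.14,0.2],
  [0,0,0,0,0,0.14,0.2],
  [0,0,0,0,0,0.14,0.2],
  [0,0,0,0,0,0.14,0.2],
  [0,0,0,0,0,0.14,0.2],
  [0,0,0,0,0,0.06,0.2],
  [0,0,0,0,0,0,0.2],
  [0,0,0,0,0,0,0.2],
])

```text
clock: 17.15
tool_pos: [0.5783, -0.0599, 0.2085]
eef_rot: [0.028, 1.0, 0.0, -0.001]
contact_force: [-0.1, 0.2, -0.2]
opening: 0.803
finger_force: 0.0
```

```bash
python3 look.py w4 .111
```

```text
17.2 [ 0.2017  0.6788 -0.3041  1.7273  0.2701  0.7792  1.2821] [ 0.5782 -0.0599  0.2084] tooly 1.5148416083857765
top 605 [ 0.5776 -0.0612  0.1107] [ 0.5648 -0.0733  0.1072] [ 0.5915 -0.0491  0.1127]
red 52 [ 0.5838 -0.0604  0.1113]
zt 0.11065485409164294 stripe mean [ 0.584  -0.0604] axis ang 0.0893407626665339 radial ang 0.10263787959730859 turn(axis,radial) 2.9567518909232593 2.943454773992485
px [317.6806 197.1796]
```

step_arm([
  [-0.4,-1,-30,0,0,0.14,0.3],
  [0,0,-40,0,0,0.01,0.4],
  [0,0,-30,0,0,0,0.5],
  [0,0,-18,0,0,0,0.6],
  [0,0,-7,0,0,0,0.6],
  [0,0,0,0,0,0,0.6],
  [0,0,0,0,0,0,1],
  [0,0,0,0,0,0,1],
  [0,0,0,0,0,0,1],
  [0,0,0,0,0,0,1],
], force=25)

```text
clock: 18.2
tool_pos: [0.5787, -0.0613, 0.0843]
eef_rot: [-0.047, 0.999, -0.0, -0.0]
contact_force: [0.2, -1.3, 3.5]
opening: 0.27
finger_force: 25.0
```

step_arm([
  [0,0,-0.1,0,0,-0.06,1],
  [0,0,-0.1,0,0,-0.14,1],
  [0,0,-0.1,0,0,-0.14,1],
  [0,0,-0.1,0,0,-0.14,1],
  [0,0,-0.1,0,0,-0.14,1],
  [0,0,-0.1,0,0,-0.14,1],
  [0,0,-0.1,0,0,-0.14,1],
  [0,0,-0.1,0,0,-0.14,1],
  [0,0,-0.1,0,0,-0.14,1],
  [0,0,-0.1,0,0,-0.14,1],
  [0,0,-0.1,0,0,-0.14,1],
  [0,0,-0.1,0,0,-0.14,1],
])

```text
clock: 19.4
tool_pos: [0.5779, -0.0623, 0.0816]
eef_rot: [0.686, 0.728, 0.001, -0.0]
contact_force: [0.5, -3.1, -5.0]
opening: 0.268
finger_force: 25.0
```

```bash
python3 st.py
```

```text
19.4 [-0.0441  0.8628  0.1271  1.8272 -0.2191  0.4648  0.2948] [ 0.5779 -0.0623  0.0816] 0.05951666643146458 [ 0.5178 -3.0854 -5.0439] [-0.8357 -0.2714  0.0016] 0.2679902514515765
```

step_arm([
  [0,0.3,-0.1,0,0,-0.14,1],
  [0,0.3,-0.1,0,0,-0.14,1],
  [0,0.2,-0.1,0,0,-0.14,1],
  [0,0,-0.1,0,0,-0.14,1],
  [0,0,-0.1,0,0,-0.14,1],
  [0,0,-0.1,0,0,-0.14,1],
  [0,0,-0.1,0,0,-0.14,1],
  [0,0,-0.1,0,0,-0.14,1],
  [0,0,-0.1,0,0,-0.14,1],
  [0,0,-0.1,0,0,-0.14,1],
  [0,0,-0.1,0,0,-0.14,1],
  [0,0,-0.1,0,0,-0.14,1],
  [0,0,0,0,0,-0.05,1],
  [0,0,0,0,0,0,1],
  [0,0,0,0,0,0,1],
])

```text
clock: 20.9
tool_pos: [0.577, -0.0615, 0.0803]
eef_rot: [0.999, -0.046, 0.001, 0.001]
contact_force: [0.0, -5.8, -8.0]
opening: 0.27
finger_force: 25.0
```

```bash
python3 st.py; python3 look.py w5 .108
python3 - <<'E'
from h import *
p,d=r.snapshot("scene"); cv2.imwrite("pics/s5.png",cv2.resize(p[130:330,240:500],None,fx=3,fy=3,interpolation=cv2.INTER_CUBIC))
E
```

```text
20.9 [-0.2798  0.9436  0.558   1.8445 -0.8454  0.6068 -0.8458] [ 0.577  -0.0615  0.0803] -1.6635966714573638 [ 0.0435 -5.7941 -7.9649] [-1.2378  0.2423 -0.0148] 0.2696573642382409
20.95 [-0.2796  0.9434  0.5579  1.8445 -0.8454  0.6069 -0.8458] [ 0.577  -0.0615  0.0804] tooly -1.6636541437390227
top 2418 [ 0.5816 -0.0611  0.1065] [ 0.5662 -0.0846  0.104 ] [ 0.5926 -0.0391  0.112 ]
red 148 [ 0.5732 -0.0605  0.107 ]
zt 0.10653415710160248 stripe mean [ 0.5729 -0.0604] axis ang 3.027632724147967 radial ang 3.0325503110650955 turn(axis,radial) 0.018459929441826173 0.01354234252469766
px [320.0954 276.2369]
```

View pics/s5.png

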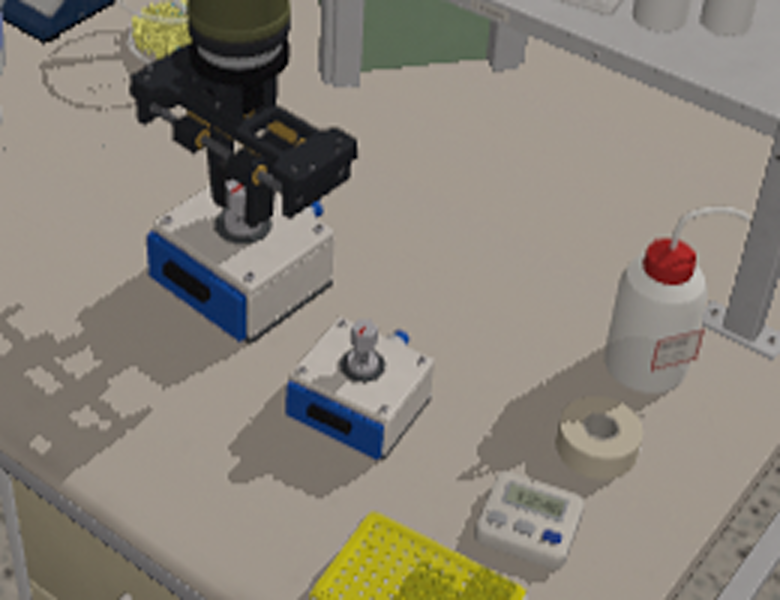

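View pics/w5.png

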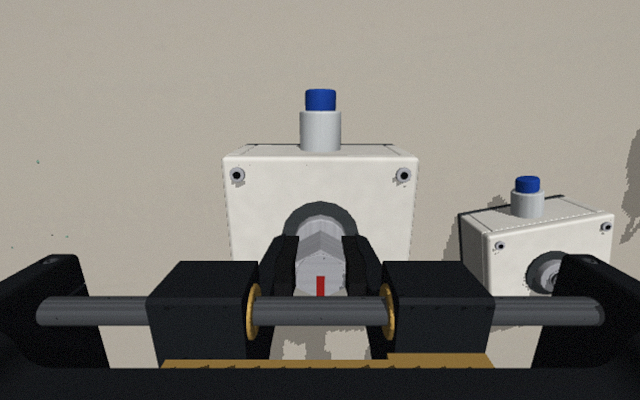

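The wrist view shows the head gripped between the pads at (320,265) with the stripe back toward the drawer side, so the turn is about 6.30. The scene view shows the drawer shut and the bystanders in place. I'll ease off the upward pull, let it settle, and hand it in.

step_arm([
  [0,0.3,-0.4,0,0,0,1],
  [0,0,0,0,0,0,1],
  [0,0,0,0,0,0,1],
  [0,0,0,0,0,0,1],
])

```text
clock: 21.4
tool_pos: [0.577, -0.0615, 0.0802]
eef_rot: [0.999, -0.047, 0.001, 0.001]
contact_force: [-0.3, -5.7, -6.0]
opening: 0.269
finger_force: 25.0
```

```bash
python3 st.py; python3 -c "
from plant import r
print(r.finish_job())"
```

```text
21.4 [-0.2795  0.9435  0.5575  1.8448 -0.8459  0.6062 -0.8457] [ 0.577  -0.0615  0.0802] -1.6640526728548661 [-0.3408 -5.747  -5.9899] [-1.2638  0.3726 -0.047 ] 0.26881830595611256
the job is handed in; nothing more can be done
None
```

Job handed in at 21.4 s: drawer pushed home to its stop, bolt dropped into its thread and turned forward to about 6.30 rad (one turn is 6.28), head still gripped at 25 N, and no bystander touched; the verdict was not shown.

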